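Level the counter scale

ROBOT

A 7-joint arm with a two-finger parallel gripper is mounted at the origin on a cart in front of the work surface, level with it; the furniture and walls round the work are solid. World frame = base frame: x ahead of the robot, y to its left, z up, the work surface at z = 0. Lengths are in mm, angles in rad, forces in N, time in s.
With the tool pointing down it reaches from about 400 to 875 mm from the base axis. Payload 4.4 kg.
Tool frame: the origin (TCP) lies on the centre line of the jaws, within the pads' length; the fingertips stand 25 mm ahead of it and the grasp point (between the pads) lies 6 mm ahead of it (ctrl.finger_overhang is the distance from the TCP to the fingertips, in mm); z points along the fingers, y is the line along which they close (so a half turn about z gives the same grasp; the last joint's range is limited). The gripper opens to 85 mm and grips with 20 to 120 N. Pads are 22 mm wide; open, the fingers measure 114 mm over their backs; the gripper's body (76 mm by 85 mm) begins 54 mm behind the grasp point. The pads swing forward as they close: fully open they stand 13 mm farther back than shut.
Start: joints at [1.247, 0.628, 0.038, 1.517, -0.027, 0.996, -0.02], TCP at [165.747, -628.527, 232.913] pointing down, gripper open.
Joint ranges: [-3.06, 3.06], [-0.37, 2.12], [-1.25, 1.32], [0.18, 2.47], [-1.1, 4.24], [0.23, 1.98], [-2.94, 2.94]. Speed limits (rad/s): [2.57, 2.57, 3.14, 3.14, 3.14, 3.14, 3.14].

INTERFACE

Orientations are given as [roll, pitch, yaw] about the fixed x, y, z axes, in that order (R = Rz(yaw) Ry(pitch) Rx(roll)).
In Python, from cell import ctrl gives the robot as it stands. The module is installed in compiled form; this text tells all that it offers.
- The arm moves only by the tool play_rows, never from a script. Its argument "targets" is a list of rows, each a list of 5 numbers: the closure, from 0 (fully open) to 1 (shut), then the shift along the tool's x, y, z in cm, then the turn about the tool's z in degrees. In form: [[gripper, dx, dy, dz, spin], ...]. A call has 1 to 10 rows; each row is the pose to reach, as a shift and turn from the pose commanded when the call began, along the tool's axes at that moment; what a row does not reach only later rows make up. A row lasts 1/10 s, in which the tool goes at most 50 mm and 8.59 degrees, less where a joint would pass 70% of its speed; a pose out of reach is approached as far as the arm can. A call with a gripper value outside its range is refused whole. The fingers move at their own pace and stop on an object; the grip force is fixed at half the most. Time passes only in rows, so rows that repeat a pose let the fingers close. It gives the time, the measured TCP pose, the force, the opening and the grip force at its end, in the units of the state.
- ctrl.read_state(): the state, without advancing time (a new reading comes with each control period).
- ctrl.get_image(name): name is "scene" or "top"; returns (picture, depth): 480x640x3 uint8, red, green, blue; 480x640 float32, mm along the optical axis (not along the pixel's ray), 0 where there is no reading.
- ctrl.calibration(name): a dict with "vfov" (degrees; the focal length in pixels is half the picture's height over the tangent of half this angle, whatever the lens; pixels are square), "cx", "cy" (the principal point, pixels), "extrinsics" (4x4, takes a point from camera to world coordinates). Camera axes: x right, y down, z forward; pixel columns grow to the right and rows downward; lengths in mm; the calibration is good to about 2 mm. A picture is of the moment at which its call begins. calibration takes no time and is no camera call.
- ctrl.finish_job(): hands the job in; it is judged then, once.
Trained networks look in the newest picture that a camera, given by its name, has taken for a name from the list of things; names that differ only in an ending like _2 or _b are one class to them, and where a whole thing is asked for, a point or a joint stands for the part that bears it (a point fixed in the world has none). Each returns a list of dicts, best first, with "confidence" (0 to 1); they miss things now and then, are a little off and sometimes report something else, mostly with a low value. They report only what shows in the picture. A call takes as long as a camera call. They do not tell look-alikes from the thing itself.
- ctrl.search_frame(camera, name): "bbox" ([left, top, right, bottom] in pixels, round what is visible of it).
- ctrl.trace(camera, name): "pixels" (480x640 bool, what is visible of it) and "bbox" ([left, top, right, bottom] in pixels, round what is visible of it).
The state is a dict: "clock": time; "qpos": joint angles; "qd": joint speeds; "tau": joint torques, N m; "eef_pos": TCP position; "tool_rot": TCP orientation; "force": force on the tool from outside, world axes, zero at the start; "torque": the same for the moment, N m; "width": finger opening in mm; "gripper_force": force on a finger pad.
Only numpy, scipy, OpenCV 4.12 (cv2) and the standard library are available. Lean on these libraries where they do the work, as an engineer would, in place of code of your own. Each camera call takes 0.05 s, during which the arm holds its last target. There are 200 camera calls.

TASK

The counter scale was left lopsided, with three of its four brass weights on one pan. A large weight is as heavy as two small ones: move the right weight over to the other pan and press it fully home in a free seat there, so that both pans sit level with every weight home in a seat. Be gentle with the scale (never push or pull on it with more than about 25 N) and leave the things around it standing where they are.

Things in the scene. Friction and masses are not known exactly. Their poses are not given: they have to be found in the camera images.
- scale: White counter scale fixed to the worktop, at any yaw: base 150 x 240 mm, 52 mm high (67 mm in the middle), steel pans a and b at local y = +90 and -90 mm. Origin on the worktop under its centre. Each pan is a plate 205 (x) x 100 (y) x 20 mm with three round seats in a row along local x, 66 mm apart, 42 mm wide, 16 mm deep. More than 25 N of push or pull overloads it.
- pan_a (a joint): Height of pan a in m: 0 = level with pan b, + = up. The pans are linked: one rises as the other sinks. A light centring spring (200 N/m in all) brings equal loads to rest level; with two small weights too many on pan a it rests on its lower stop, -0.010. A pulled pan first rises until the other one is on its stop.
- deck (a joint): How far (m) the cast housing that carries both pans has sunk (-) or been lifted (+) on its stiff rubber mounts: 1 mm for each 40 N of downward push or upward pull on the scale; 0 at rest with the four weights on it. Travel this small is lost in the reading's noise; feel the force at the wrist instead.
- pan_b (a joint): Height of pan b in m, the opposite of pan_a: 0 = level, + = up, at most +0.010. A pressed pan sinks, with little resistance, until it meets a rubber buffer inside the housing. Pan b's buffer is set 4 to 20 mm below level, differently each time; it cannot be seen or measured, only felt.
- seat_a1 (a point): Floor centre of a seat of pan a (local -x end of the row); rides with the pan, 80 mm above the worktop when level; mouth 16 mm higher. A weight fully home has its origin here. Two sprung balls in the wall 7.5 mm up press on its foot: 7 to 15 N of push gets it in, 9 to 16 N of pull out. They snap over in the last 2 mm; let go sooner, it springs back 4 mm or more proud.
- seat_a2 (a point): Floor centre of a seat of pan a (middle of the row); rides with the pan, 80 mm above the worktop when level; mouth 16 mm higher. A weight fully home has its origin here. Two sprung balls in the wall 7.5 mm up press on its foot: 7 to 15 N of push gets it in, 9 to 16 N of pull out. They snap over in the last 2 mm; let go sooner, it springs back 4 mm or more proud.
- seat_a3 (a point): Floor centre of a seat of pan a (local +x end of the row); rides with the pan, 80 mm above the worktop when level; mouth 16 mm higher. A weight fully home has its origin here. Two sprung balls in the wall 7.5 mm up press on its foot: 7 to 15 N of push gets it in, 9 to 16 N of pull out. They snap over in the last 2 mm; let go sooner, it springs back 4 mm or more proud.
- seat_b1 (a point): Floor centre of a seat of pan b (local -x end of the row); rides with the pan, 80 mm above the worktop when level; mouth 16 mm higher. A weight fully home has its origin here. Two sprung balls in the wall 7.5 mm up press on its foot: 7 to 15 N of push gets it in, 9 to 16 N of pull out. They snap over in the last 2 mm; let go sooner, it springs back 4 mm or more proud.
- seat_b2 (a point): Floor centre of a seat of pan b (middle of the row); rides with the pan, 80 mm above the worktop when level; mouth 16 mm higher. A weight fully home has its origin here. Two sprung balls in the wall 7.5 mm up press on its foot: 7 to 15 N of push gets it in, 9 to 16 N of pull out. They snap over in the last 2 mm; let go sooner, it springs back 4 mm or more proud.
- seat_b3 (a point): Floor centre of a seat of pan b (local +x end of the row); rides with the pan, 80 mm above the worktop when level; mouth 16 mm higher. A weight fully home has its origin here. Two sprung balls in the wall 7.5 mm up press on its foot: 7 to 15 N of push gets it in, 9 to 16 N of pull out. They snap over in the last 2 mm; let go sooner, it springs back 4 mm or more proud.
- small_1: Brass knob weight, small, body 40 mm wide, total height 69 mm, mass 0.15 kg (within 3 %), half a large one. Upward from its underside: bevelled foot (33 mm across at the bottom, 40 at height 5 to 5.6, 33 at height 9.6), 33 mm neck to height 17, body to height 41, then a plain round knob 22 mm wide, 28 mm tall, to grip from above. Origin: centre of its underside, z up.
- small_2: Brass knob weight, small, body 40 mm wide, total height 69 mm, mass 0.15 kg (within 3 %), half a large one. Upward from its underside: bevelled foot (33 mm across at the bottom, 40 at height 5 to 5.6, 33 at height 9.6), 33 mm neck to height 17, body to height 41, then a plain round knob 22 mm wide, 28 mm tall, to grip from above. Origin: centre of its underside, z up.
- large_1: Brass knob weight, large, body 52 mm wide, total height 77 mm, mass 0.30 kg (within 3 %), two small ones. Upward from its underside: bevelled foot (33 mm across at the bottom, 40 at height 5 to 5.6, 33 at height 9.6), 33 mm neck to height 17, body to height 49, then a plain round knob 22 mm wide, 28 mm tall, to grip from above. Origin: centre of its underside, z up.
- large_2: Brass knob weight, large, body 52 mm wide, total height 77 mm, mass 0.30 kg (within 3 %), two small ones. Upward from its underside: bevelled foot (33 mm across at the bottom, 40 at height 5 to 5.6, 33 at height 9.6), 33 mm neck to height 17, body to height 49, then a plain round knob 22 mm wide, 28 mm tall, to grip from above. Origin: centre of its underside, z up.
- salt_shaker: Bystander on the worktop: light grey shaker, 39 mm diameter, 70 mm tall. Origin: centre of its underside.
Things that resemble listed ones, but are neither listed nor needed, are in the scene too. Leave any pink or turquoise look-alike of the large_2 alone.

How it is judged:
By the outcome, as a careful person would: the job done as asked, in the order asked, and still so for the second after the job is handed in, with the robot touching nothing.
It also fails if it takes over 51 s, if anything falls off the work surface, if the arm or the gripper's body presses on something with over 40 N, if the wrist force passes 120 N, or if a joint passes its speed limit or range.

## Working session

There is one attempt and no reset: what is moved stays moved. The work goes in short steps, Python scripts to look and compute and a tool call to move; the robot and the scene stay as the last step left them, time stands still between calls to the robot, and variables do not carry over. Pictures are saved under pics/ and viewed, at most 10 in all, crops included, and the job is handed in when it is done.

Besides the shell and the picture viewer there is one more tool, called after ">>>" as name([rows], argument=value, ...), one row to a line, values as JSON. play_rows: Moves the arm, as the interface text tells. Its arguments: {"type":"object","properties":{"targets":{"type":"array"}},"required":["targets"]}

```bash
mkdir -p pics; cat > h.py <<'E'
import numpy as np, cv2
from cell import ctrl
def cam(n):
    c=ctrl.calibration(n); f=240/np.tan(np.radians(c["vfov"])/2); return f,c["cx"],c["cy"],np.array(c["extrinsics"])
def cloud(n,d):
    f,cx,cy,E=cam(n); v,u=np.mgrid[0:480,0:640]
    P=np.stack([(u-cx)/f*d,(v-cy)/f*d,d,np.ones_like(d)],-1)
    return (P@E.T)[...,:3]
E
python3 - <<'E'
from h import *
s=ctrl.read_state(); print(s)
for n in("scene","top"):
    im,d=ctrl.get_image(n); cv2.imwrite(f"pics/{n}0.png",im[...,::-1]); np.savez(f"{n}0.npz",im=im,d=d)
    print(n,cam(n))
    P=cloud(n,d)
    for k in("large_2","small_1","scale","salt_shaker","seat_a1"):
        for r in ctrl.trace(n,k):
            m=r["pixels"]&(d>0); q=P[m]
            if len(q)<5: continue
            print(k,round(r["confidence"],2),np.round(r["bbox"]),np.median(q,0).round(),np.percentile(q[:,2],98).round())
E
```

```text
{'clock': 0.0, 'qpos': array([ 1.24719146,  0.62936253,  0.03840658,  1.51832739, -0.0270076 ,
        0.99630458, -0.01999236]), 'qd': array([-0.00117097,  0.00017999, -0.00033565,  0.00215403,  0.00045119,
       -0.0012174 ,  0.00054319]), 'tau': array([ 7.15301630e-04, -5.63387632e+01,  1.22618917e+00, -1.93440574e+01,
        1.08322260e-02,  1.06056780e-02,  2.93558185e-05]), 'eef_pos': array([ 165.62010815, -627.92112653,  231.99079321]), 'tool_rot': array([-3.13970748e+00, -2.21876774e-06,  2.57837896e-01]), 'force': array([ 0.33058956, -0.3408505 , -0.1514496 ]), 'torque': array([ 0.02531502, -0.02522069,  0.0172867 ]), 'gripper_force': 0.0, 'width': 85.20922016806988}
scene (np.float64(574.7716234752922), 326.62150368130114, 237.72118024351022, array([[-6.04059291e-01, -5.57947963e-01,  5.69039931e-01,
        -6.11231773e+01],
       [-7.96865676e-01,  4.32581605e-01, -4.21756149e-01,
         5.92386881e+02],
       [-1.08382220e-02, -7.08214110e-01, -7.05914518e-01,
         8.91199616e+02],
       [ 0.00000000e+00,  0.00000000e+00,  0.00000000e+00,
         1.00000000e+
[... 997 characters left out ...]
0]]))
large_2 0.94 [226. 213. 257. 240.] [599. 229.  48.] 78.0
large_2 0.62 [289. 195. 318. 227.] [612. 105. 118.] 148.0
large_2 0.59 [298. 233. 326. 265.] [549.  90. 119.] 148.0
large_2 0.55 [276. 186. 356. 310.] [537.  87.  86.] 89.0
small_1 0.9 [312. 271. 331. 293.] [486.  76. 111.] 140.0
small_1 0.83 [397. 214. 422. 237.] [588. -79. 131.] 160.0
scale 0.62 [276. 167. 452. 312.] [567. -20.  87.] 108.0
scale 0.22 [363. 167. 453. 287.] [585. -83. 105.] 109.0
salt_shaker 0.85 [194. 256. 218. 276.] [524. 300.  45.] 69.0
salt_shaker 0.57 [363. 169. 452. 286.] [583. -83. 105.] 108.0
seat_a1 0.68 [274. 191. 357. 309.] [538.  84.  86.] 89.0
seat_a1 0.36 [291. 194. 317. 228.] [612. 104. 118.] 148.0
```

```bash
python3 - <<'E'
from h import *
for n,(a,b,c,e) in dict(top=(150,150,470,320),scene=(220,130,480,360)).items():
    im=cv2.imread(f"pics/{n}0.png")[b:e,a:c]; k=min(800/(c-a),600/(e-b)); cv2.imwrite(f"pics/{n}0c.png",cv2.resize(im,None,fx=int(k*10)/10,fy=int(k*10)/10,interpolation=cv2.INTER_CUBIC)); print(n,k)
E
```

```text
top 2.5
scene 2.608695652173913
```

View pics/top0c.png

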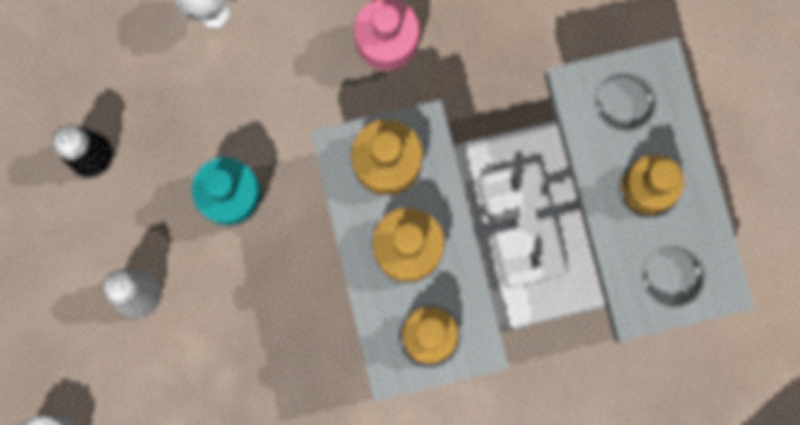

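View pics/scene0c.png

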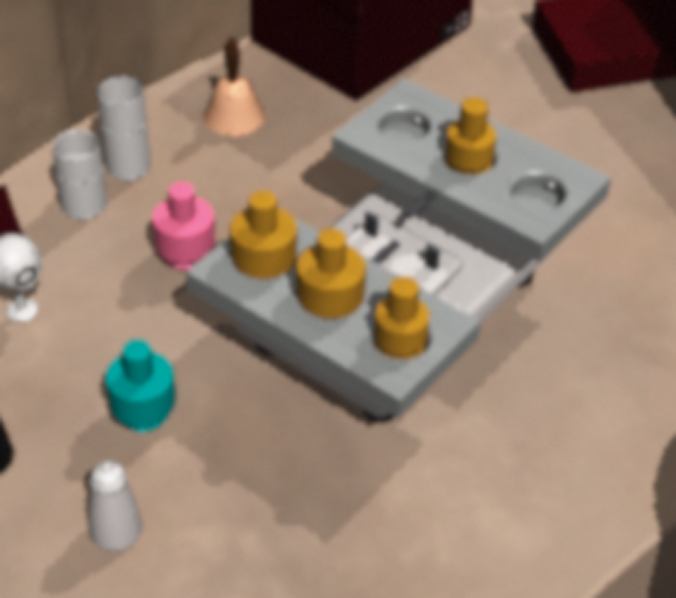

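Left pan (low, pixel ≈ 315,245 of the top view) holds two large and one small. The right pan (high) has one small in the middle with both end seats free, so one large must move across. Turquoise and pink look-alikes stand outside the scale.

```bash
python3 - <<'E'
from h import *
from scipy.optimize import least_squares
G=dict(L1=(612,105,148),L2=(549,90,148),S1=(486,76,140),S2=(588,-79,160))
M=dict(L1=(66,90),L2=(0,90),S1=(-66,90),S2=(0,-90))
allm={}
for n in("top","scene"):
    z=np.load(f"{n}0.npz"); P=cloud(n,z["d"]).reshape(-1,3)
    print(n, "high pts in path:", [ (tuple(p)) for p in P[(P[:,2]>170)&(abs(P[:,1])<500)&(P[:,0]<700)&(P[:,0]>200)][::400].round()][:12])
    c={}
    for k,g in G.items():
        c0=np.array(g[:2],float)
        for _ in range(4):
            q=P[(np.hypot(*(P[:,:2]-c0).T)<15)&(P[:,2]>g[2]-5)]; c0=(q[:,:2].min(0)+q[:,:2].max(0))/2
            c0=(np.percentile(q[:,:2],4,axis=0)+np.percentile(q[:,:2],96,axis=0))/2
        c[k]=c0; print(k,c0.round(1),len(q),np.median(q[:,2]).round(1))
    def r(p,out=False):
        R=np.array([[np.cos(p[2]),-np.sin(p[2])],[np.sin(p[2]),np.cos(p[2])]])
        return np.concatenate([R@M[k]+p[:2]-c[k] for k in G])
    s=least_squares(r,[560,0,.24]); print(s.x,np.degrees(s.x[2]),s.fun.round(1))
    R=lambda t:np.array([[np.cos(t),-np.sin(t)],[np.sin(t),np.cos(t)]])
    for m in((66,90),(66,-90),(-66,-90)): print(m,(R(s.x[2])@m+s.x[:2]).round(1))
E
```

```text
top high pts in path: [(np.float64(463.0), np.float64(91.0), np.float64(924.0)), (np.float64(463.0), np.float64(91.0), np.float64(924.0)), (np.float64(463.0), np.float64(91.0), np.float64(924.0)), (np.float64(463.0), np.float64(91.0), np.float64(924.0))]
L1 [615.7 104.7] 120 146.1
L2 [551.3  89.7] 122 146.1
S1 [487.4  75.2] 120 138.0
S2 [592. -85.] 123 158.3
[5.71715176e+02 2.29960104e+00 2.27224612e-01] 13.019011255853519 [ 0.1  0.2  0.2  0.2 -0.3 -0.1  0.  -0.3]
(66, 90) [615.7 104.9]
(66, -90) [656.3 -70.5]
(-66, -90) [ 527.7 -100.3]
scene high pts in path: []
L1 [615.  105.4] 71 146.8
L2 [549.9  90.8] 82 146.9
S1 [486.2  75.3] 87 138.6
S2 [590.  -84.2] 67 158.5
[5.70313422e+02 2.96432478e+00 2.24868293e-01] 12.884004134121646 [-0.5  0.1  0.4 -0.1 -0.3  0.7  0.4 -0.6]
(66, 90) [614.6 105.4]
(66, -90) [654.7 -70.1]
(-66, -90) [526.  -99.5]
```

>>> play_rows([
  [0.4,3,-3,0,0],
  [0.4,6.5,-6.2,0,0],
  [0.4,10,-9.6,0,0],
  [0.4,13.5,-12.9,0,0],
  [0.4,17,-16.3,0,1.8],
  [0.4,20.5,-19.6,0,1.8],
  [0.4,24,-23,0,1.8],
  [0.4,27.5,-26.3,0,1.8],
  [0.4,31,-29.7,0,1.8],
  [0.4,31,-29.7,0,1.8],
])

```text
clock: 1.6
eef_pos: [394.1, -255.5, 233.2]
tool_rot: [-3.139, -0.003, 0.238]
force: [0.5, -1.4, 0.2]
width: 51.3
gripper_force: 0.0
```

>>> play_rows([
  [0.4,3,-3.1,0,0],
  [0.4,6.5,-6.6,0,0],
  [0.4,10,-10.2,0,0],
  [0.4,13.5,-13.7,0,0],
  [0.4,17,-17.3,0,0],
  [0.4,20.5,-20.8,0,0],
  [0.4,24,-24.4,0,0],
  [0.4,27.5,-28,0,0],
  [0.4,30.2,-30.7,0,0],
  [0.4,30.2,-30.7,0,0],
])

```text
clock: 2.6
eef_pos: [617.2, 111.9, 232.5]
tool_rot: [-3.137, -0.003, 0.234]
force: [0.8, -0.0, -0.3]
width: 51.2
gripper_force: 0.0
```

>>> play_rows([
  [0.4,0,0,0,0],
  [0.4,0,0,0,0],
  [0.4,0,0,0,0],
])

```text
clock: 2.9
eef_pos: [614.8, 102.4, 233.1]
tool_rot: [3.141, 0.0, 0.224]
force: [0.1, 0.1, 0.4]
width: 50.9
gripper_force: 0.0
```

```bash
cat > d.py <<'E'
from h import *
import sys
s=ctrl.read_state(); t=np.array(eval(sys.argv[1]),float); p=s["eef_pos"]; w=s["tool_rot"][2]
d=t-p; c,k=np.cos(w),np.sin(w)
print(s["clock"],p.round(1),s["tool_rot"].round(4),s["force"].round(1),s["width"]); print("cm tool",np.round([c*d[0]+k*d[1],k*d[0]-c*d[1],-d[2]],1)/10,"spin",np.degrees(w-.226).round(2))
E
python3 d.py "[615.2,105,146]"
```

```text
2.9 [614.8 102.4 233.1] [3.1407e+00 5.0000e-04 2.2370e-01] [0.1 0.1 0.4] 50.86468055615311
cm tool [ 0.09 -0.24  8.71] spin -0.13
```

>>> play_rows([
  [0.4,0,0,2,0],
  [0.4,0,-0.1,4,0],
  [0.4,0,-0.1,5,0],
  [0.4,0,-0.1,5,0],
  [0.4,0,-0.1,5,0],
  [0.4,0,-0.1,5,0],
])

```text
clock: 3.5
eef_pos: [615.7, 105.5, 184.0]
tool_rot: [3.141, -0.002, 0.226]
force: [1.3, 0.2, 1.0]
width: 51.0
gripper_force: 0.0
```

```bash
python3 d.py "[615.2,105,148]"
```

```text
3.5 [615.7 105.5 184. ] [ 3.1415e+00 -2.0000e-03  2.2600e-01] [1.3 0.2 1. ] 50.97660042677027
cm tool [-0.06  0.03  3.6 ] spin -0.0
```

>>> play_rows([
  [0.4,0,0,1.2,0],
  [0.4,0,0,2.4,0],
  [0.4,0,0,3.2,0],
  [0.4,0,0,3.5,0],
  [0.4,0,0,3.5,0],
  [0.4,0,0,3.5,0],
])

```text
clock: 4.1
eef_pos: [615.1, 105.7, 147.9]
tool_rot: [3.142, -0.0, 0.226]
force: [0.5, -0.2, 1.0]
width: 51.5
gripper_force: 0.0
```

```bash
python3 d.py "[615.2,105,148]"
```

```text
4.1 [615.1 105.7 147.9] [ 3.1416e+00 -2.0000e-04  2.2640e-01] [ 0.5 -0.2  1. ] 51.51265458641066
cm tool [-0.01  0.06 -0.01] spin 0.02
```

>>> play_rows([
  [0.6,0,0,0,0],
  [0.8,0,0,0,0],
  [1,0,0,0,0],
  [1,0,0,0,0],
  [1,0,0,0,0],
  [1,0,0,0,0],
  [1,0,0,0,0],
  [1,0,0,0,0],
])

```text
clock: 4.9
eef_pos: [615.2, 105.6, 148.2]
tool_rot: [3.142, -0.001, 0.226]
force: [-0.0, -1.6, 3.0]
width: 0.2
gripper_force: 1.7
```

```bash
python3 - <<'E'
from h import *
print(ctrl.read_state()["width"])
o=[]
for n,(a,b) in dict(top=(240,150),scene=(240,130)).items():
    im,d=ctrl.get_image(n); np.savez(f"{n}1.npz",im=im,d=d); o.append(cv2.resize(im[b:b+180,a:a+190,::-1],None,fx=2.1,fy=3.1 if 0 else 2.1,interpolation=cv2.INTER_CUBIC))
cv2.imwrite("pics/g1.png",np.hstack(o))
E
```

```text
0.23914709108985566
```

View pics/g1.png

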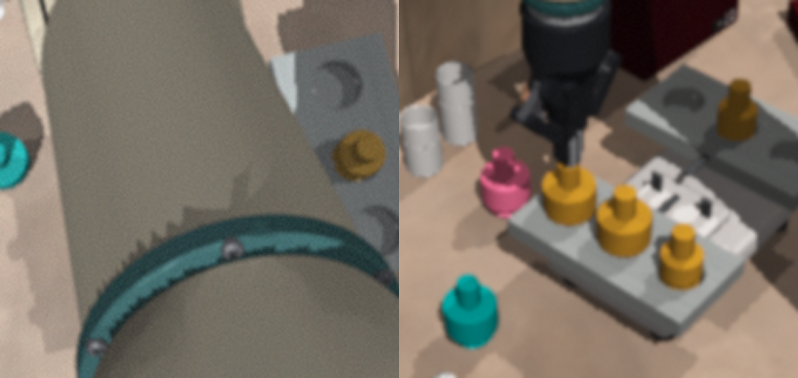

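```bash
python3 - <<'E'
from h import *
print(ctrl.finger_overhang)
z=np.load("scene1.npz"); P=cloud("scene",z["d"]).reshape(-1,3); im=z["im"].reshape(-1,3).astype(int)
m=(np.hypot(P[:,0]-615,P[:,1]-105)<40)&(P[:,2]>112)
q=P[m]; c=im[m]; gold=(c[:,0]-c[:,2]>60)
for zz in range(112,190,6):
    for n,g in(("gold",gold),("dark",~gold)):
        k=g&(abs(q[:,2]-zz-3)<3)
        if k.sum(): print(zz,n,k.sum(),q[k].min(0)[:2].round(),q[k].max(0)[:2].round(),np.median(q[k],0)[:2].round())
E
```

```text
25.0
112 gold 153 [589.  79.] [639. 131.] [605. 114.]
118 gold 161 [590.  80.] [640. 131.] [608. 110.]
118 dark 1 [639. 104.] [639. 104.] [639. 104.]
124 gold 25 [603. 100.] [618. 117.] [608. 110.]
130 gold 24 [604. 100.] [620. 116.] [607. 113.]
136 gold 25 [604.  99.] [618. 117.] [607. 111.]
142 gold 27 [604.  99.] [619. 117.] [608. 113.]
142 dark 5 [606. 103.] [623. 112.] [615. 111.]
148 gold 2 [607. 112.] [609. 113.] [608. 112.]
148 dark 15 [603.  97.] [618. 116.] [606. 108.]
154 dark 27 [602.  91.] [620. 119.] [608. 111.]
160 dark 34 [601.  91.] [620. 120.] [606. 110.]
166 dark 37 [603.  91.] [622. 120.] [608. 115.]
172 dark 32 [602.  91.] [617. 120.] [606. 109.]
178 dark 22 [603.  98.] [609. 119.] [605. 109.]
184 dark 17 [602.  91.] [609. 116.] [606. 101.]
```

The tips stand at about z 148, on the knob top, so the readings are effectively at the fingertip. I'll go up, open, and descend about 24 mm lower.

>>> play_rows([
  [1,0,0,-0.6,0],
  [0.8,0,0,-1.5,0],
  [0.4,0,0,-1.5,0],
  [0.4,0,0,-1.5,0],
  [0.4,0,0,-1.5,0],
  [0.4,0,0,-1.5,0],
  [0.4,0,0,-1.5,0],
  [0.4,0,0,-1.5,0],
])

```text
clock: 5.8
eef_pos: [614.9, 105.6, 162.7]
tool_rot: [-3.142, 0.0, 0.226]
force: [-0.4, 0.2, -0.7]
width: 51.3
gripper_force: 0.0
```

>>> play_rows([
  [0.4,0,0,1,0],
  [0.4,0,0,2,0],
  [0.4,0,0,2.6,0],
  [0.4,0,0,3,0],
  [0.4,0,0,3,0],
])

```text
clock: 6.3
eef_pos: [614.4, 105.5, 131.9]
tool_rot: [-3.142, 0.002, 0.226]
force: [0.1, -0.2, -0.6]
width: 51.2
gripper_force: 0.0
```

```bash
python3 d.py "[615.2,105,124]"; python3 - <<'E'
from h import *
im,d=ctrl.get_image("scene"); cv2.imwrite("pics/g2.png",cv2.resize(im[130:310,240:430,::-1],None,fx=2.5,fy=2.5,interpolation=cv2.INTER_CUBIC))
E
```

```text
6.3 [614.4 105.5 131.9] [-3.1416e+00  1.6000e-03  2.2640e-01] [ 0.1 -0.2 -0.6] 51.1788215979583
cm tool [0.07 0.07 0.79] spin 0.02
```

View pics/g2.png

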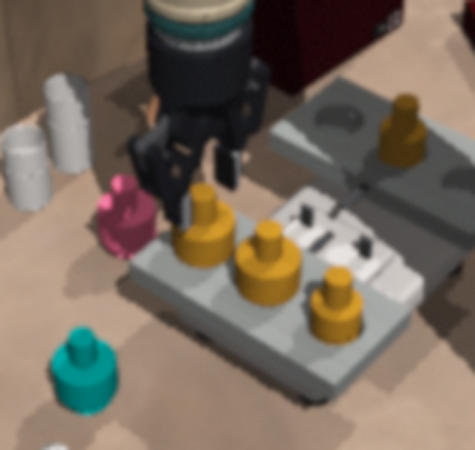

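The open fingers straddle the end large knob (around 205,205), tips about mid-knob. I'll go down 7 mm more and close.

>>> play_rows([
  [0.4,0,0,0.5,0],
  [0.4,0,0,0.7,0],
  [0.4,0,0,0.7,0],
  [0.7,0,0,0.7,0],
  [1,0,0,0.7,0],
  [1,0,0,0.7,0],
  [1,0,0,0.7,0],
  [1,0,0,0.7,0],
  [1,0,0,0.7,0],
])

```text
clock: 7.25
eef_pos: [615.2, 105.4, 126.2]
tool_rot: [3.141, -0.001, 0.226]
force: [-0.4, -1.5, 3.6]
width: 20.0
gripper_force: 58.6
```

>>> play_rows([
  [1,0,0,-0.2,0],
  [1,0,0,-0.4,0],
  [1,0,0,-0.6,0],
  [1,0,0,-0.8,0],
  [1,0,0,-1.0,0],
  [1,0,0,-1.2,0],
  [1,0,0,-1.2,0],
])

```text
clock: 7.95
eef_pos: [614.8, 105.5, 138.1]
tool_rot: [3.141, 0.0, 0.226]
force: [2.0, -1.7, -7.0]
width: 19.5
gripper_force: 58.8
```

>>> play_rows([
  [1,0,0,-0.1,0],
  [1,0,0,-0.2,0],
  [1,0,0,-0.3,0],
  [1,0,0,-0.4,0],
  [1,0,0,-0.4,0],
])

```text
clock: 8.45
eef_pos: [614.8, 105.7, 142.0]
tool_rot: [-3.141, 0.0, 0.226]
force: [1.1, -1.1, -6.1]
width: 20.2
gripper_force: 58.9
```

>>> play_rows([
  [1,0,0,-0.1,0],
  [1,0,0,-0.2,0],
  [1,0,0,-0.3,0],
  [1,0,0,-0.4,0],
  [1,0,0,-0.4,0],
])

```text
clock: 8.95
eef_pos: [614.9, 105.7, 146.0]
tool_rot: [-3.141, 0.0, 0.226]
force: [1.2, -1.1, -7.2]
width: 20.4
gripper_force: 58.9
```

>>> play_rows([
  [1,0,0,-0.1,0],
  [1,0,0,-0.2,0],
  [1,0,0,-0.2,0],
])

```text
clock: 9.25
eef_pos: [614.9, 105.7, 148.0]
tool_rot: [-3.142, 0.0, 0.226]
force: [0.6, -0.5, -8.0]
width: 20.1
gripper_force: 58.9
```

>>> play_rows([
  [1,0,0,-0.1,0],
  [1,0,0,-0.2,0],
  [1,0,0,-0.3,0],
  [1,0,0,-0.3,0],
])

```text
clock: 9.65
eef_pos: [614.9, 105.6, 151.0]
tool_rot: [-3.142, 0.0, 0.226]
force: [0.7, -1.1, -8.1]
width: 19.7
gripper_force: 58.9
```

>>> play_rows([
  [1,0,0,-0.1,0],
  [1,0,0,-0.2,0],
  [1,0,0,-0.2,0],
])

```text
clock: 9.95
eef_pos: [614.9, 105.6, 153.0]
tool_rot: [-3.142, 0.0, 0.226]
force: [0.3, -1.2, -8.7]
width: 19.7
gripper_force: 58.9
```

>>> play_rows([
  [1,0,0,-0.1,0],
  [1,0,0,-0.2,0],
  [1,0,0,-0.2,0],
])

```text
clock: 10.25
eef_pos: [615.5, 105.9, 155.8]
tool_rot: [-3.141, -0.001, 0.226]
force: [-0.9, -0.1, -2.9]
width: 19.8
gripper_force: 59.6
```

>>> play_rows([
  [1,0,0,-1,0],
  [1,0,0,-2,0],
  [1,0,0,-3,0],
  [1,0,2,-3.2,0],
  [1,0,5,-3.2,0],
  [1,0,9,-3.2,0],
  [1,0,13,-3.2,0],
  [1,0,16,-3.2,0],
  [1,0,17.5,-3.2,0],
  [1,0,18,-3.2,0],
])

```text
clock: 11.25
eef_pos: [655.6, -71.8, 187.6]
tool_rot: [3.141, -0.001, 0.224]
force: [0.2, 0.2, -3.0]
width: 19.4
gripper_force: 59.7
```

>>> play_rows([
  [1,0,0,0,0],
  [1,0,0,0,0],
  [1,0,0,0,0],
])

```text
clock: 11.55
eef_pos: [655.2, -67.1, 187.0]
tool_rot: [-3.14, -0.0, 0.23]
force: [0.2, -0.6, -3.4]
width: 19.8
gripper_force: 59.7
```

```bash
python3 d.py "[655.3,-69.9,172]"; python3 - <<'E'
from h import *
im,d=ctrl.get_image("scene"); cv2.imwrite("pics/g3.png",cv2.resize(im[130:310,290:480,::-1],None,fx=3,fy=3,interpolation=cv2.INTER_CUBIC)); np.savez("scene3.npz",im=im,d=d)
E
```

```text
11.55 [655.2 -67.1 187. ] [-3.1401e+00 -1.0000e-04  2.2950e-01] [ 0.2 -0.6 -3.4] 19.75309661012176
cm tool [-0.06  0.28  1.5 ] spin 0.2
```

View pics/g3.png

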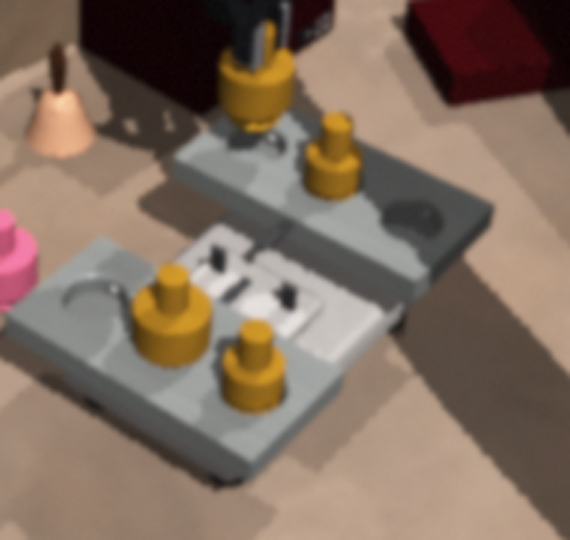

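The large weight is held over the free seat (pixel ≈ 255,140). The remaining weights are still seated.

>>> play_rows([
  [1,0,0,0.5,0],
  [1,0,0,1,0],
  [1,0,0,1.5,0],
  [1,0,0,1.8,0],
  [1,0,0,1.8,0],
  [1,0,0,1.8,0],
])

```text
clock: 12.2
eef_pos: [655.4, -69.9, 168.8]
tool_rot: [-3.142, 0.0, 0.226]
force: [0.4, -1.3, -2.9]
width: 19.5
gripper_force: 59.7
```

```bash
python3 d.py "[655.3,-69.9,172]";
```

```text
12.2 [655.4 -69.9 168.8] [-3.1416  0.      0.2262] [ 0.4 -1.3 -2.9] 19.4633985813432
cm tool [-0.01  0.   -0.32] spin 0.01
```

>>> play_rows([
  [1,0,0,0.3,0],
  [1,0,0,0.6,0],
  [1,0,0,0.9,0],
  [1,0,0,1.1,0],
  [1,0,0,1.1,0],
])

```text
clock: 12.7
eef_pos: [655.1, -69.8, 157.4]
tool_rot: [-3.141, 0.001, 0.226]
force: [0.1, 0.4, -4.1]
width: 19.8
gripper_force: 59.7
```

>>> play_rows([
  [1,0,0,0.2,0],
  [1,0,0,0.4,0],
  [1,0,0,0.6,0],
  [1,0,0,0.8,0],
  [1,0,0,1,0],
  [1,0,0,1,0],
])

```text
clock: 13.3
eef_pos: [655.5, -70.2, 147.8]
tool_rot: [3.141, -0.0, 0.226]
force: [-0.0, -0.9, -1.2]
width: 19.7
gripper_force: 59.7
```

>>> play_rows([
  [1,0,0,0.2,0],
  [1,0,0,0.4,0],
  [1,0,0,0.6,0],
  [1,0,0,0.8,0],
  [1,0,0,1,0],
  [1,0,0,1,0],
])

```text
clock: 13.9
eef_pos: [655.5, -70.1, 137.7]
tool_rot: [3.141, -0.0, 0.226]
force: [-0.1, -2.8, 1.3]
width: 20.0
gripper_force: 60.0
```

>>> play_rows([
  [1,0,0,0.15,0],
  [1,0,0,0.3,0],
  [1,0,0,0.45,0],
  [1,0,0,0.6,0],
  [1,0,0,0.6,0],
])

```text
clock: 14.4
eef_pos: [655.4, -69.9, 131.8]
tool_rot: [3.141, -0.0, 0.226]
force: [0.8, -2.5, 2.2]
width: 19.9
gripper_force: 60.1
```

>>> play_rows([
  [1,0,0,0.1,0],
  [1,0,0,0.2,0],
  [1,0,0,0.3,0],
  [1,0,0,0.4,0],
  [1,0,0,0.4,0],
])

```text
clock: 14.9
eef_pos: [655.4, -69.8, 127.8]
tool_rot: [-3.142, -0.0, 0.226]
force: [-0.4, -2.6, 2.7]
width: 20.2
gripper_force: 60.3
```

>>> play_rows([
  [1,0,0,0.1,0],
  [1,0,0,0.2,0],
  [1,0,0,0.2,0],
])

```text
clock: 15.2
eef_pos: [655.4, -69.6, 125.8]
tool_rot: [-3.141, -0.0, 0.226]
force: [0.3, -2.1, 3.1]
width: 19.9
gripper_force: 60.3
```

>>> play_rows([
  [1,0,0,0.05,0],
  [1,0,0,0.1,0],
  [1,0,0,0.1,0],
])

```text
clock: 15.5
eef_pos: [655.4, -69.6, 125.0]
tool_rot: [-3.141, -0.0, 0.226]
force: [-0.1, -2.1, 3.6]
width: 19.8
gripper_force: 60.3
```

>>> play_rows([
  [1,0,0,0.05,0],
  [1,0,0,0.1,0],
  [1,0,0,0.15,0],
  [1,0,0,0.2,0],
  [1,0,0,0.2,0],
])

```text
clock: 16.0
eef_pos: [655.4, -69.6, 122.7]
tool_rot: [-3.141, -0.0, 0.226]
force: [1.1, -0.8, 2.7]
width: 20.1
gripper_force: 60.5
```

>>> play_rows([
  [1,0,0,0.05,0],
  [1,0,0,0.1,0],
  [1,0,0,0.1,0],
])

```text
clock: 16.3
eef_pos: [655.4, -69.7, 121.8]
tool_rot: [-3.141, -0.0, 0.226]
force: [0.2, -1.7, 2.8]
width: 20.2
gripper_force: 60.4
```

>>> play_rows([
  [1,0,0,0.05,0],
  [1,0,0,0.1,0],
  [1,0,0,0.1,0],
])

```text
clock: 16.6
eef_pos: [655.4, -69.7, 120.9]
tool_rot: [-3.141, -0.0, 0.226]
force: [1.0, -1.1, 3.2]
width: 20.0
gripper_force: 60.3
```

>>> play_rows([
  [1,0,0,0.05,0],
  [1,0,0,0.1,0],
  [1,0,0,0.1,0],
])

```text
clock: 16.9
eef_pos: [655.5, -69.6, 120.2]
tool_rot: [-3.141, -0.0, 0.226]
force: [0.7, -1.2, 4.9]
width: 20.1
gripper_force: 60.5
```

>>> play_rows([
  [1,0,0,0.05,0],
  [1,0,0,0.1,0],
  [1,0,0,0.1,0],
])

```text
clock: 17.2
eef_pos: [655.7, -69.6, 120.0]
tool_rot: [-3.142, -0.001, 0.226]
force: [-0.4, -1.0, 9.5]
width: 19.6
gripper_force: 60.9
```

>>> play_rows([
  [1,0,0,0.05,0],
  [1,0,0,0.1,0],
  [1,0,0,0.1,0],
])

```text
clock: 17.5
eef_pos: [655.9, -69.6, 119.8]
tool_rot: [3.141, -0.002, 0.226]
force: [-2.5, -0.6, 13.3]
width: 20.1
gripper_force: 61.3
```

>>> play_rows([
  [1,0,0,0.05,0],
  [1,0,0,0.05,0],
])

```text
clock: 17.7
eef_pos: [656.1, -69.6, 119.7]
tool_rot: [3.141, -0.002, 0.226]
force: [-1.8, -0.2, 14.6]
width: 20.0
gripper_force: 61.6
```

>>> play_rows([
  [1,0,0,0.05,0],
  [1,0,0,0.05,0],
])

```text
clock: 17.9
eef_pos: [656.2, -69.6, 119.6]
tool_rot: [3.141, -0.002, 0.226]
force: [-2.9, 0.5, 16.4]
width: 19.5
gripper_force: 61.8
```

>>> play_rows([
  [1,0,0,-0.2,0],
  [1,0,0,-0.4,0],
  [1,0,0,-0.6,0],
  [1,0,0,-0.8,0],
  [1,0,0,-1,0],
  [1,0,0,-1.2,0],
  [1,0,0,-1.4,0],
  [1,0,0,-1.6,0],
  [1,0,0,-1.8,0],
  [1,0,0,-1.8,0],
])

```text
clock: 18.9
eef_pos: [655.3, -69.7, 135.1]
tool_rot: [-3.142, 0.0, 0.226]
force: [1.2, -0.6, 0.9]
width: 20.0
gripper_force: 60.2
```

>>> play_rows([
  [1,0,0,0,0],
  [1,0,0,0,0],
])

```text
clock: 19.1
eef_pos: [655.3, -69.7, 134.8]
tool_rot: [-3.141, 0.0, 0.226]
force: [0.9, 0.3, -0.5]
width: 19.7
gripper_force: 60.2
```

```bash
python3 d.py "[655.3,-69.9,172]"; cat > z.py <<'E'
from h import *
im,d=ctrl.get_image("scene"); P=cloud("scene",d).reshape(-1,3); c=im.reshape(-1,3).astype(int)
g=(c[:,0]-c[:,2]>60)
R=np.array([[np.cos(.226),-np.sin(.226)],[np.sin(.226),np.cos(.226)]]); o=np.array([571,2.6])
for n,x,y,hb in(("a3",66,90,49),("a2",0,90,49),("a1",-66,90,41),("b3",66,-90,49),("b2",0,-90,41)):
    p=R@(x,y)+o; r=np.hypot(*(P[:,:2]-p).T)
    top=P[(r<13)&(P[:,2]>80)&g][:,2]; sh=P[(r<23)&(r>13)&(P[:,2]>110)&g][:,2]
    print(n,"knob",np.percentile(top,[50,90]).round(1) if len(top) else None,"body",np.median(sh).round(1) if len(sh) else None)
L=(P[:,:3]-[*o,0]); xy=L[:,:2]@R
for n,y in(("a",90),("b",-90)):
    k=(abs(xy[:,1]-y)<45)&(abs(abs(xy[:,0])-33)<8)&(abs(P[:,2]-96)<22)&~g; print("pan",n,np.median(P[k,2]).round(1),k.sum())
E
python3 z.py
```

```text
19.1 [655.3 -69.7 134.8] [-3.1415e+00  2.0000e-04  2.2640e-01] [ 0.9  0.3 -0.5] 19.717121584887913
cm tool [ 0.    0.02 -3.72] spin 0.02
a3 knob None body None
a2 knob [149.7 158.9] body 130.6
a1 knob [141.4 151.3] body 121.0
b3 knob [139.9 155. ] body 126.7
b2 knob [136.5 147.9] body 118.2
pan a 98.2 346
pan b 94.8 372
```

Heights agree with the weight fully home (body 8.5 mm above the small one's), and the pan is nearly level. I'll release and retreat.

>>> play_rows([
  [0.7,0,0,0,0],
  [0.4,0,0,0,0],
  [0.4,0,0,0,0],
  [0.4,0,0,0,0],
  [0.4,0,0,-1,0],
  [0.4,0,0,-2.5,0],
  [0.4,0,0,-5,0],
  [0.4,0,0,-8,0],
  [0.4,0,3,-11,0],
  [0.4,0,7,-12,0],
])

```text
clock: 20.15
eef_pos: [673.8, -135.6, 261.1]
tool_rot: [3.141, -0.008, 0.232]
force: [1.1, -0.9, 0.4]
width: 51.2
gripper_force: 0.0
```

>>> play_rows([
  [0.4,0,4,0,0],
  [0.4,0,8,0,0],
  [0.4,0,12,0,0],
  [0.4,-2,15,0,0],
  [0.4,-4,17,0,0],
  [0.4,-4,17,0,0],
  [0.4,-4,17,0,0],
  [0.4,-4,17,0,0],
  [0.4,-4,17,0,0],
  [0.4,-4,17,0,0],
])

```text
clock: 21.15
eef_pos: [671.0, -311.1, 255.1]
tool_rot: [-3.141, -0.001, 0.228]
force: [0.6, -0.3, -0.1]
width: 51.2
gripper_force: 0.0
```

```bash
python3 z.py; python3 - <<'E'
from h import *
im,d=ctrl.get_image("scene"); cv2.imwrite("pics/g4.png",cv2.resize(im[130:360,220:480,::-1],None,fx=2.6,fy=2.6,interpolation=cv2.INTER_CUBIC))
s=ctrl.read_state(); print(s["clock"],s["eef_pos"],s["force"])
E
```

```text
a3 knob None body None
a2 knob [147.3 157.8] body 129.0
a1 knob [139.7 149.5] body 119.7
b3 knob [147.7 157.8] body 128.8
b2 knob [138.2 149.4] body 119.3
pan a 96.3 340
pan b 96.4 372
21.25 [ 670.65282747 -311.77725838  254.99847291] [-0.26592811  0.11354019  0.30760791]
```

View pics/g4.png

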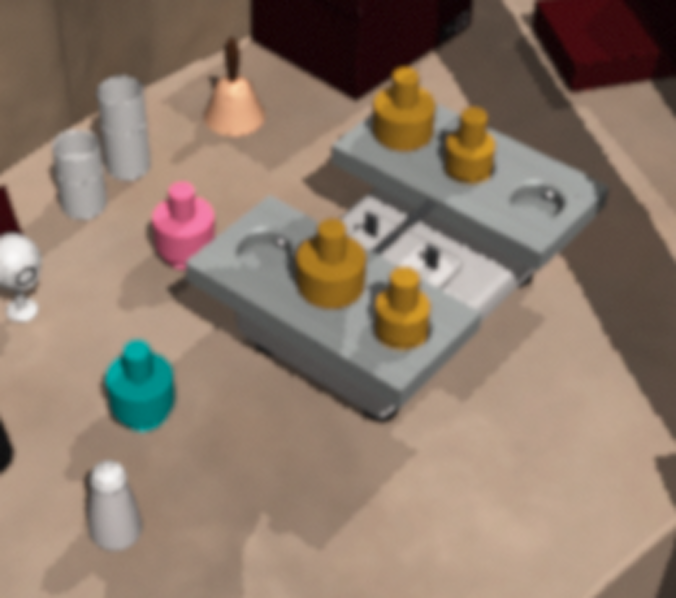

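Both pans read 96 mm, and the two large weights match in height (129.0 and 128.8). Everything around the scale stands where it was.

```bash
python3 -c "from cell import ctrl; print(ctrl.finish_job())"
```

```text
the job is handed in; nothing more can be done
None
```

I moved one large weight to the other pan and pressed it home. Both pans read level with all four weights seated, the peak press was about 16 N at the wrist, and the job was handed in at about 21 s.

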